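# Fit the shaft and drive gear in a gearbox

## Task

Put the splined shaft, bearing end down, into the bearing seat in the middle of the open gearbox housing, lowering it rather than dropping it, and leave it standing there fully home. Then fit the gear over it, hub up: turn it until the splines mesh, slide it down against the sprung seal ring until it is fully home on the shaft's shoulder, and finish still holding it pressed home there (let go and the ring pushes it up again), so that the circlip can go on. Leave the pliers, the caliper and the jar of screws where they are.

Things in the scene. Friction and masses are not known exactly. Their poses are not given: they have to be found in the camera images.
- housing: Lower half of an grey cast gearbox casing, bolted to the bench: foot 166 x 146 x 8 mm, box 150 x 130 mm with a rim 54 mm high round an inner floor 42 mm high. Origin under its centre on the bench, z up, x along the 166 mm side. In the middle of its floor is the upright round bearing seat: bore 48.2 mm wide, 30 mm deep, mouth chamfered 1 mm.
- seat (a point): Centre of the bottom of the bearing seat, 12 mm above the bench; axes those of the housing.
- seal_ring (a joint): How far the sprung seal ring is pressed down (m). The ring (bore 50.4 mm, 64 mm outside, steel face) lies round the mouth of the seat; its top is 52 mm above the bench at 0. Its spring pushes up with 7 N at 0 and 13 N at 0.006, where it stands when the gear is home; it stops at 0.007.
- shaft: Splined steel shaft, 94 mm tall, 0.55 kg, standing loose and upright. Origin at the centre of its underside, z up the shaft. From below: two ball bearings 47 mm wide, 0 to 28 mm (lower edge chamfered 1.5 mm); shoulder collar 38 mm wide, to 34 mm; six splines, to 76 mm; plain end 24 mm wide, to 94 mm. In the seat its origin is at the seat's bottom; it can turn there against friction and rock by 2 degrees.
- splines (a point): On the shaft's axis, 60 mm above its underside, at a good height to grip it. Straight splines: 32 mm across opposite splines, 26 mm between, each 6 mm wide, tapered over the top 3 mm. The x axis (as that of shaft) runs out through the middle of a spline; they repeat every 60 degrees.
- gear: Steel gear, 0.42 kg, lying loose with its hub up. Origin at the centre of its underside, z up. Toothed rim 78 mm wide, 0 to 18 mm; round hub 46 mm wide, 18 to 42 mm, to be gripped. Home, its underside lies on the shaft's shoulder, 34 mm above the shaft's origin and 46 mm above the bench; it meets the seal ring 6 mm above that.
- bore (a point): On the gear's axis at the top of its hub, 42 mm above its underside. The bore runs right through, 27.5 mm wide, with six straight grooves 7.2 mm wide and 33.5 mm across opposite ones. The x axis (as that of gear) runs out through the middle of a groove; they repeat every 60 degrees. It slides down the splines when grooves and splines agree to about 2 degrees.
- pliers: Bystander: pliers with red handles, 181 mm long, lying behind the housing at the right. Origin at its middle on the bench.
- caliper: Bystander: steel caliper, 200 mm long, lying behind the housing at the left. Origin at its middle on the bench.
- screw_jar: Bystander: glass jar of screws, 66 mm in diameter, 83 mm tall, standing behind at the right. Origin under its centre.
Things that resemble listed ones, but are neither listed nor needed, are in the scene too. What is shaped like the shaft but green, pink or red is not meant.

How it is judged:
By the outcome, as a careful person would: the job done as asked, in the order asked, and still so for the second after the job is handed in, while the arm keeps its last pose, push and grip.
It also fails if it takes over 66 s, if anything falls off the work surface, if the arm or the gripper's body presses on something with over 40 N, if the wrist force passes 120 N, or if a joint passes its speed limit or range.

## Robot

A 7-joint arm with a two-finger parallel gripper is mounted at the origin on a cart in front of the work surface, level with it; the furniture and walls round the work are solid. World frame = base frame: x ahead of the robot, y to its left, z up, the work surface at z = 0. Lengths are in m, angles in rad, forces in N, time in s.
With the tool pointing down it reaches from about 0.425 to 0.95 m from the base axis. Payload 4.7 kg.
Tool frame: the origin (TCP) lies between the finger pads; the fingertips stand 25 mm ahead of it and the grasp point (between the pads) lies 6 mm ahead of it; z points along the fingers, y is the line along which they close (so a half turn about z gives the same grasp; the last joint's range is limited). The gripper opens to 85 mm and grips with 20 to 120 N. Pads are 22 mm wide; open, the fingers measure 114 mm over their backs; the gripper's body (76 mm by 85 mm) begins 54 mm behind the grasp point. The pads swing forward as they close: fully open they stand 13 mm farther back than shut.
Start: joints at [-1.335, 0.469, -0.049, 1.532, 0.024, 1.141, -0.082], TCP at [0.177, 0.652, 0.256] pointing down, gripper open.
Joint ranges: [-2.59, 2.59], [-0.33, 1.99], [-1.39, 1.29], [0.1, 2.45], [-1.04, 4.18], [0.21, 1.99], [-2.66, 2.66]. Speed limits (rad/s): [2.57, 2.57, 3.14, 3.14, 3.14, 3.14, 3.14].

## Interface

Orientations are given as a 3x3 rotation matrix whose columns are the frame's x, y, z axes.
In Python, from rig import * gives the robot as it stands. Calls block until the motion is done:
- movep(position, orientation): joint-space move of the TCP to a pose.
- move_l(position, attitude=None, feed=0.15, until_force=None): straight line of the TCP; attitude=None keeps the orientation; feed is the mean speed in m/s. With until_force (N) it stops when the force on the tool has changed by that much, and returns True; else False.
- move_joints(angles): joint-space move.
- command_gripper(opening, newtons=None): finger opening in m; newtons is the grip in N (None keeps the last); returns when the fingers have stopped.
- sleep(seconds).
- inverse_kinematics(position, orientation): joint angles nearest the present ones, or None.
- sense(): the state.
- camera(name): name is "scene" or "top" or "wrist"; returns (picture, depth): 420x560x3 uint8, red, green, blue; 420x560 float32, m along the optical axis (not along the pixel's ray), 0 where there is no reading.
- camera_params(name): a dict with "K" (3x3 intrinsics, pixels), "position" and "rotation" of the camera in the world; the wrist camera has in their place "tool_from_camera" (4x4, takes a point from camera to tool coordinates, whose origin is the TCP and whose axes are the flange's). Camera axes: x right, y down, z forward; pixel columns grow to the right and rows downward; lengths in m; the calibration is good to about 2 mm. A picture is of the moment at which its call begins: read the wrist's pose just before it. camera_params takes no time and is no camera call.
A pose or a line that the arm cannot do raises Unreachable and nothing moves.
- finish_job(): hands the job in; it is judged then, once.
The state is a dict: "time_s": time; "joint_pos": joint angles; "qd": joint speeds; "joint_efforts": joint torques, N m; "position": TCP position; "tcp_rot": TCP orientation; "wrist_force": force on the tool from outside, world axes, zero at the start; "ft_torque": the same for the moment, N m; "finger_gap": finger opening in m; "gripper_force": force on a finger pad.
Only numpy, scipy, OpenCV 4.12 (cv2) and the standard library are available. Lean on these libraries where they do the work, as an engineer would, in place of code of your own. Each camera call takes 0.05 s, during which the arm holds its last target. There are 200 camera calls.

## Working session

There is one attempt and no reset: what is moved stays moved. The work goes in short steps, each a Python script; the robot and the scene stay as the last script left them, time stands still between calls to the robot, and variables do not carry over. Pictures are saved under pics/ and viewed, at most 10 in all, crops included, and the job is handed in when it is done.

```bash
mkdir -p pics; ls
cat > h.py <<'E'
from rig import *
import numpy as np, cv2
def cloud(name):
    s=sense(); im,d=camera(name); p=camera_params(name); K=np.array(p["K"])
    v,u=np.mgrid[:d.shape[0],:d.shape[1]]
    c=np.stack([(u-K[0,2])/K[0,0]*d,(v-K[1,2])/K[1,1]*d,d],-1)
    if name=="wrist":
        T=np.array(p["tool_from_camera"]); c=c@T[:3,:3].T+T[:3,3]
        R=np.array(s["tcp_rot"]); t=np.array(s["position"])
    else: R=np.array(p["rotation"]); t=np.array(p["position"])
    w=c@R.T+t; w[d==0]=np.nan
    return im,w
def save(n,im): cv2.imwrite(f"pics/{n}.png",cv2.cvtColor(im,cv2.COLOR_RGB2BGR))
E
python3 - <<'E'
from h import *
for n in("top","scene"):
    im,w=cloud(n); np.savez(n,im=im,w=w); save(n,im); p=camera_params(n); print(n,p)
s=sense();print(s["time_s"],s["tcp_rot"],s["wrist_force"])
E
```

```text
pics
top {'K': array([[543.24659005,   0.        , 272.45368254],
       [  0.        , 543.24659005, 212.93546961],
       [  0.        ,   0.        ,   1.        ]]), 'position': array([ 0.43641327, -0.02614676,  1.40207919]), 'rotation': array([[ 0.00438673, -0.99475935,  0.10214988],
       [-0.99991362, -0.00309781,  0.01277314],
       [-0.01238976, -0.10219709, -0.99468701]])}
scene {'K': array([[476.11656948,   0.        , 284.55382958],
       [  0.        , 476.11656948, 209.55163376],
       [  0.        ,   0.        ,   1.        ]]), 'position': array([ 0.17207776, -0.86281812,  0.65648681]), 'rotation': array([[ 0.89607859, -0.25400043,  0.3640425 ],
       [-0.44316807, -0.46497363,  0.76642128],
       [-0.02540118, -0.84810571, -0.5292178 ]])}
0.1 [[-9.65158187e-01  2.61666717e-01 -4.50631125e-04]
 [ 2.61667104e-01  9.65156569e-01 -1.76765817e-03]
 [-2.76077196e-05 -1.82398510e-03 -9.99998336e-01]] [ 0.43949103 -0.27389     0.52794304]
```

View pics/top.png

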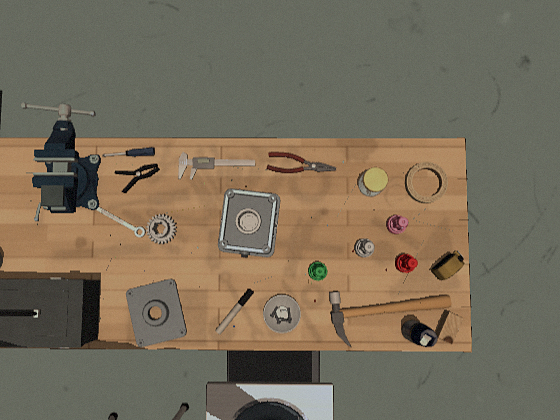

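View pics/scene.png

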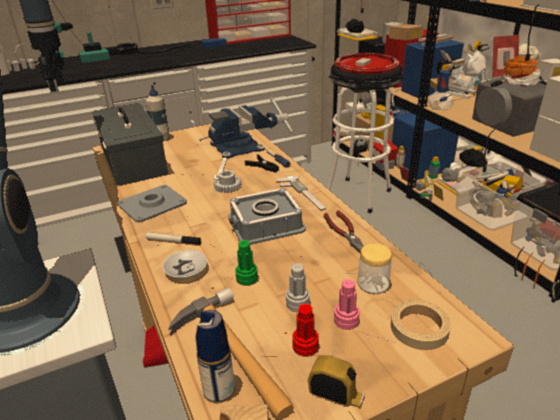

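Top view: housing at (249,221), gear with hub at (161,228). Candidate shafts are green (318,270), grey (364,247), pink (397,224) and red (406,263). Only the bare-steel grey one fits, since the coloured ones are excluded. I'll confirm it in a crop and measure.

Run:
```python
from h import *
S=np.load("scene.npz");T=np.load("top.npz")
a=cv2.resize(S["im"][230:370,220:380],None,fx=2.5,fy=2.5,interpolation=cv2.INTER_CUBIC)
b=cv2.resize(T["im"][195:281,120:220],None,fx=4,fy=4.07,interpolation=cv2.INTER_CUBIC)
save("crop",np.hstack([a,b]))
w=T["w"]
def circ(name,c,r,z0,z1):
    u,v=c; q=w[v-r:v+r,u-r:u+r].reshape(-1,3); q=q[(q[:,2]>z0)&(q[:,2]<z1)]
    (x,y),R=cv2.minEnclosingCircle(q[:,:2].astype(np.float32))
    print(name,len(q),np.nanmedian(q,0),"circ",x,y,R)
circ("shaft top",(364,247),16,.085,.11)
circ("shaft low",(364,247),16,.02,.032)
circ("gear hub",(161,228),20,.036,.05)
circ("gear rim",(161,228),22,.012,.024)
circ("ring",(249,221),22,.047,.056)
circ("housing",(249,221),44,.030,.062)
u,v=249,221;q=w[v-45:v+45,u-40:u+40].reshape(-1,3);q=q[(q[:,2]>.047)&(q[:,2]<.062)]
print(cv2.minAreaRect((q[:,:2]*1000).astype(np.float32)))
```

```text
shaft top 80 [ 0.49173276 -0.23997966  0.09497075] circ 0.4919230341911316 -0.24014224112033844 0.011805184185504913
shaft low 80 [ 0.4867554  -0.23007535  0.02888253] circ 0.491995245218277 -0.2412889450788498 0.023867443203926086
gear hub 165 [0.53942419 0.27763351 0.04336553] circ 0.5389466881752014 0.2792333662509918 0.02380743995308876
gear rim 353 [0.53640213 0.27211763 0.01725957] circ 0.53593510389328 0.28367388248443604 0.04531906545162201
ring 359 [0.55447901 0.04979426 0.05073381] circ 0.5574989318847656 0.051255322992801666 0.075686976313591
housing 2919 [0.55447901 0.0546879  0.04587627] circ 0.5560196042060852 0.05266931653022766 0.09360887110233307
((556.2432861328125, 52.4879035949707), (134.16629028320312, 156.10897827148438), 83.14301300048828)
```

View pics/crop.png

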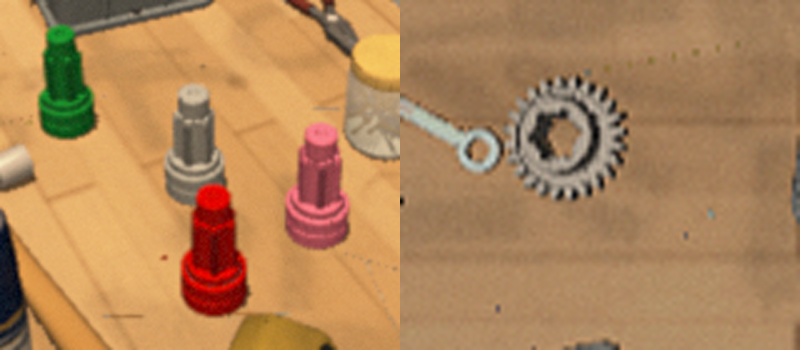

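The crop confirms the grey shaft: bare steel, upright, at (0.492,-0.240), with its top at 0.095 m and bearing radius about 24 mm. The gear lies hub up at about (0.539,0.279), and the housing is centred at about (0.556,0.052). Next, wrist views of each.

```bash
cat >> h.py <<'E'
def R(yaw): # tool down, tool y axis at world angle yaw+90deg
    c,s=np.cos(yaw),np.sin(yaw); return np.array([[-c,-s,0],[-s,c,0],[0,0,-1.]])
E
python3 - <<'E'
from h import *
p=camera_params("wrist"); T=np.array(p["tool_from_camera"]); print(T.round(3),p["K"][0][0])
off=T[:3,3].copy(); off[2]=0
for n,c,z in(("wgear",(.539,.279),.22),("wseat",(.556,.052),.25),("wshaft",(.492,-.240),.28)):
    a=R(0); o=a@off
    try: movep([c[0]-o[0],c[1]-o[1],z],a)
    except Exception as e: print(n,e); continue
    sleep(.2)
    im,w=cloud(n="wrist") if 0 else cloud("wrist"); np.savez(n,im=im,w=w,pose=sense()["position"]); save(n,im)
    print(n,sense()["time_s"],sense()["joint_pos"],np.nanmin(w[...,2]),np.nanmax(w[...,2]))
a=[np.load(n+".npz")["im"][60:360,130:430] for n in("wgear","wseat","wshaft")]
save("w3",cv2.resize(np.hstack(a),(798,266)))
E
```

```text
[[ 0.    -0.953 -0.302  0.077]
 [ 1.    -0.     0.     0.   ]
 [-0.    -0.302  0.953 -0.117]
 [ 0.     0.     0.     1.   ]] 298.81387746687415
wgear 2.425 [-0.55708221  0.49793999  0.09889599  1.57671316 -0.05397907  1.06953633
  1.12778587] -0.8608500522400176 0.2947729600955342
wseat 3.5917 [-0.25724953  0.40769545  0.14458847  1.65055263 -0.06514057  1.08851139
  1.47980556] -0.8631984104074356 0.3237572778685393
wshaft 4.9917 [ 0.14724581  0.35700897  0.24136713  1.66169954 -0.09262894  1.13440936
  1.9863568 ] -0.8619698162803564 0.3538814652463667
```

View pics/w3.png

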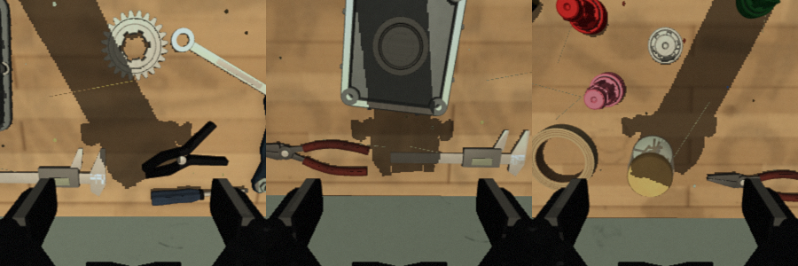

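Wrist views: the gear's bore grooves (133,45), the seat bore (400,45) and the grey shaft's splines (665,45) are all visible. I'll take closer views of the same three to get centres and angles.

```bash
cat >> h.py <<'E'
def look(n,c,ztop,d=.2,yaw=0):
    T=np.array(camera_params("wrist")["tool_from_camera"]); a=R(yaw)
    p=np.array([*c,ztop])-a@(T[:3,2]*d+T[:3,3]); movep(p,a); sleep(.25)
    s=sense(); im,w=cloud("wrist"); np.savez(n,im=im,w=w,pos=s["position"],rot=s["tcp_rot"]); return im,w
def rect(n,c,z,half=.04,ppm=5000):
    """top-down rectified image at plane z; px = half*ppm + (x-cx)*ppm etc (col=x,row=y)"""
    D=np.load(n+".npz"); p=camera_params("wrist"); T=np.array(p["tool_from_camera"]); K=np.array(p["K"])
    g=np.arange(-half,half,1/ppm); X,Y=np.meshgrid(c[0]+g,c[1]+g)
    P=np.stack([X,Y,np.full_like(X,z)],-1); t=(P-D["pos"])@D["rot"]; k=(t-T[:3,3])@T[:3,:3]
    u=(k[...,0]/k[...,2]*K[0,0]+K[0,2]).astype(np.float32); v=(k[...,1]/k[...,2]*K[1,1]+K[1,2]).astype(np.float32)
    return cv2.remap(D["im"],u,v,cv2.INTER_CUBIC), cv2.remap(D["w"][...,2].astype(np.float32),u,v,cv2.INTER_NEAREST)
E
python3 - <<'E'
from h import *
out=[]
for n,c,z,pz in(("cshaft",(.492,-.240),.08,(.094,.076)),("cseat",(.556,.052),.05,(.052,)),("cgear",(.539,.279),.042,(.042,))):
    im,w=look(n,c,z)
    for q in pz:
        I,Z=rect(n,c,q); out.append(I)
        np.savez(f"r_{n}_{int(q*1000)}",I=I,Z=Z)
    print(n,sense()["time_s"])
save("r4",cv2.resize(np.vstack([np.hstack(out[:2]),np.hstack(out[2:])]),(600,600)))
E
```

```text
cshaft 5.9083
cseat 7.3583
cgear 8.5667
```

View pics/r4.png

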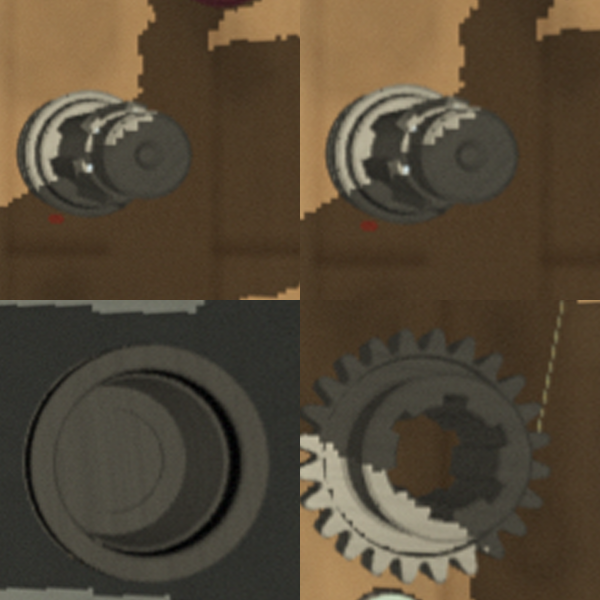

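Oblique rectified views: the shaft's plain end is at (149,154), the ring at about (147,463) and the gear bore at about (447,463). For the angles I need views from directly above.

```bash
cat >> h.py <<'E'
def over(n,c,z,d=.17,yaw=0):
    T=np.array(camera_params("wrist")["tool_from_camera"]); a=R(yaw)
    p=np.array([*c,z+d])-a@T[:3,3]; movep(p,a); sleep(.25)
    s=sense(); im,w=cloud("wrist"); np.savez(n,im=im,w=w,pos=s["position"],rot=s["tcp_rot"]); return im,w
def fit(w,c,z0,z1,rmax,r0=None):
    q=w.reshape(-1,3); q=q[(q[:,2]>z0)&(q[:,2]<z1)]; q=q[np.hypot(q[:,0]-c[0],q[:,1]-c[1])<rmax]
    (x,y),r=cv2.minEnclosingCircle((q[:,:2]*1000).astype(np.float32)); return x.__round__(2),y.__round__(2),round(r,2),np.median(q,0).round(4),len(q)
E
python3 - <<'E'
from h import *
w=np.load("cseat.npz")["w"]; print("cseat ring",fit(w,(.555,.0545),.049,.056,.037))
w=np.load("cgear.npz")["w"]; print("cgear hub",fit(w,(.539,.282),.039,.046,.027),fit(w,(.539,.282),.013,.022,.045))
w=np.load("cshaft.npz")["w"]; print("cshaft",fit(w,(.492,-.240),.09,.1,.03))
out=[]
for n,c,z in(("ogear",(.539,.281),.042),("oseat",(.5555,.0545),.052),("oshaft",(.492,-.239),.094)):
    im,w=over(n,c,z)
    print(n,sense()["time_s"],np.isfinite(w).mean())
    if n=="ogear": print(fit(w,c,.039,.046,.027),fit(w,c,.013,.022,.045)); out.append(rect(n,c,.042)[0])
    if n=="oseat": print(fit(w,c,.049,.056,.037),fit(w,c,.005,.018,.03)); out.append(rect(n,c,.052)[0])
    if n=="oshaft":
        print(fit(w,c,.09,.1,.03),fit(w,c,.07,.08,.025),fit(w,c,.022,.038,.03)); out+= [rect(n,c,.094)[0],rect(n,c,.075,.025,8000)[0]]
save("r5",cv2.resize(np.vstack([np.hstack(out[:2]),np.hstack(out[2:])]),(600,600)))
E
```

```text
cseat ring (556.33, 55.78, 32.49, array([0.5533, 0.0559, 0.051 ]), 2651)
cgear hub (538.8, 281.27, 23.23, array([0.5368, 0.2815, 0.041 ]), 2047) (538.89, 281.4, 39.23, array([0.5261, 0.2799, 0.0165]), 3326)
cshaft (492.0, -238.65, 12.25, array([ 0.4913, -0.2386,  0.0928]), 1079)
ogear 9.2333 0.996062925170068
(538.79, 281.21, 23.07, array([0.5365, 0.2814, 0.041 ]), 3290) (538.72, 281.23, 39.08, array([0.5342, 0.2814, 0.0165]), 4962)
oseat 10.4417 0.9960289115646258
(556.44, 55.68, 32.16, array([0.552 , 0.0554, 0.0511]), 4289) (556.5, 55.62, 24.32, array([0.5556, 0.0558, 0.0103]), 4490)
oshaft 11.9 0.9960076530612245
(492.03, -238.5, 12.0, array([ 0.4916, -0.2388,  0.0929]), 1563) (492.07, -238.51, 16.15, array([ 0.4903, -0.2365,  0.0738]), 277) (491.94, -238.43, 23.58, array([ 0.4909, -0.2376,  0.0273]), 1290)
```

View pics/r5.png

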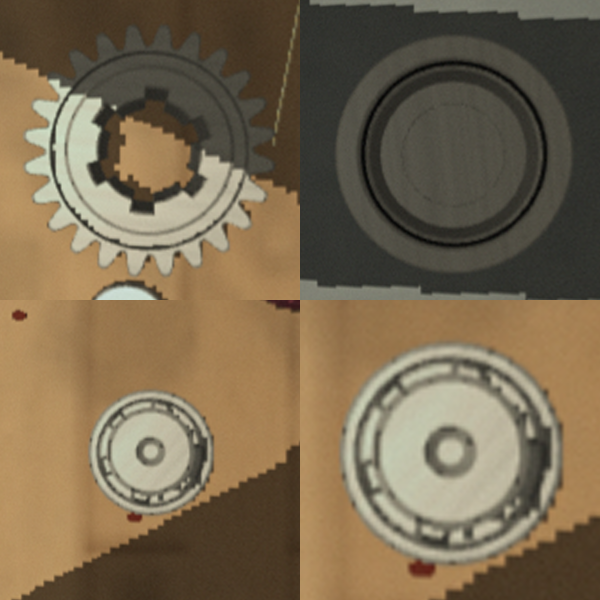

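Views from above agree well: gear centre (0.5388,0.2812), seat (0.5564,0.0556), shaft (0.4920,-0.2385). The radii come out at 23, 39, 32, 12 and 16 mm, as specified. Gear grooves and spline tips are visible, so I can get their phases from depth.

```bash
cat >> h.py <<'E'
def phase(w,c,z0,z1,r0,r1,top=False):
    q=w.reshape(-1,3); r=np.hypot(q[:,0]-c[0],q[:,1]-c[1]); th=np.arctan2(q[:,1]-c[1],q[:,0]-c[0])
    m=(r>r0)&(r<r1); inn=m&(q[:,2]>z0)&(q[:,2]<z1)
    nb=180; b=((th+np.pi)/(2*np.pi)*nb).astype(int)%nb if 0 else np.floor(np.nan_to_num(th+np.pi)/(2*np.pi)*nb).astype(int)%nb
    f=np.bincount(b[inn],minlength=nb)/np.maximum(np.bincount(b[m],minlength=nb),1)
    t=(np.arange(nb)+.5)/nb*2*np.pi-np.pi; s=(f*np.exp(6j*t)).sum()
    return np.degrees(np.angle(s))/6, 2*abs(s)/nb, inn.sum(), m.sum()
E
python3 - <<'E'
from h import *
w=np.load("ogear.npz")["w"]
for a in((.0144,.0164),(.0148,.0160)): print("groove",phase(w,(.5388,.2812),-.05,.034,*a))
w=np.load("cgear.npz")["w"]; print("groove c",phase(w,(.5388,.2812),-.05,.034,.0144,.0164))
w=np.load("oshaft.npz")["w"]
for a in((.0135,.0158),(.014,.0155)): print("spline",phase(w,(.492,-.2385),.068,.08,*a))
D=np.load("r_cshaft_76.npz")
E
```

```text
groove (np.float64(-22.883182090782196), np.float64(0.5864537325681499), np.int64(192), np.int64(618))
groove (np.float64(-22.658737144300506), np.float64(0.5776132450442468), np.int64(111), np.int64(357))
groove c (np.float64(-21.875553383189644), np.float64(0.1887635481573766), np.int64(117), np.int64(1691))
spline (np.float64(-17.492972266715554), np.float64(0.6143655904279732), np.int64(220), np.int64(221))
spline (np.float64(-17.334420390157014), np.float64(0.6036166631103194), np.int64(143), np.int64(143))
```

Run:
```python
from h import *
a=R(np.radians(-17.4)); c=(.492,-.2385)
command_gripper(.055,60)
movep([*c,.16],a); move_l([*c,.069],feed=.12,until_force=15); print(sense()["position"])
command_gripper(0,60); s=sense(); print("gap",s["finger_gap"],s["gripper_force"],s["wrist_force"])
move_l([*c,.20],feed=.12)
movep([.5564,.0556,.20],a); sleep(.2)
s=sense(); im,w=cloud("wrist"); np.savez("held",im=im,w=w,pos=s["position"],rot=s["tcp_rot"]); save("held",im)
print(s["time_s"],s["position"],s["finger_gap"],s["wrist_force"],fit(w,(.5564,.0556),.21,.24,.02))
```

```text
[ 0.49265115 -0.23876062  0.06941002]
gap 0.02805765499265337 59.07409880775958 [-2.17036442 -0.66532888  6.77457676]
16.575 [0.55649627 0.05362157 0.20003607] 0.0283813439556579 [-4.25877357e-01  2.16569731e-03 -6.92970591e+00] (556.17, 55.55, 19.98, array([0.552 , 0.0561, 0.2221]), 4610)
```

View pics/held.png

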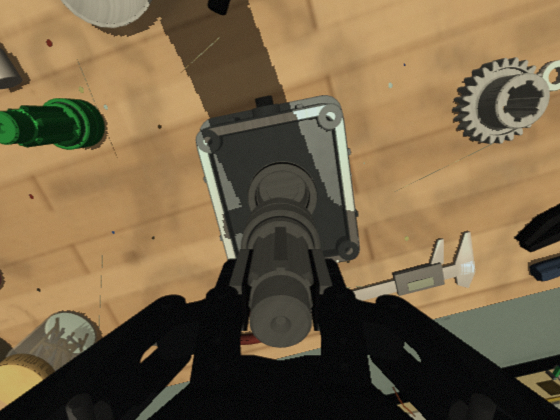

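Held: the shaft hangs upright between the pads, its plain end at pixel (282,310), above the housing (280,185). The TCP reads about 2 mm off the command in y, so I'll re-sense and fit the shaft's end and spline phase.

Run:
```python
from h import *
s=sense(); print(s["time_s"],s["position"],s["tcp_rot"],s["qd"])
D=np.load("held.npz"); w=D["w"]; p=w[280:345,240:325].reshape(-1,3)
print(np.histogram(p[:,2],bins=np.arange(.14,.24,.005)))
for c in((.556,.0545),):
  for zz in((.217,.23),(.22,.228)): print(fit(w[280:350,240:330],c,*zz,.02))
q=w[240:350,230:335].reshape(-1,3)
# collar/bearing points heights
for z0,z1 in((.13,.155),(.155,.165)): print(z0,fit(w[190:260,200:350],(.556,.0545),z0,z1,.04))
```

```text
16.625 [0.55648788 0.05402376 0.20006134] [[-9.53456285e-01  3.01531262e-01  1.04570797e-04]
 [ 3.01531203e-01  9.53456232e-01 -3.83061946e-04]
 [-2.15208830e-04 -3.33701462e-04 -9.99999921e-01]] [-0.00534848  0.00125922 -0.00891843 -0.00050763 -0.00048155  0.00088136
  0.00035731]
(array([   0,    0,    0,    0,    0,    0,    0,    0,    0,    0,   12,
         42,  257,  355,  945,  568, 2699,   20,   13]), array([0.14 , 0.145, 0.15 , 0.155, 0.16 , 0.165, 0.17 , 0.175, 0.18 ,
       0.185, 0.19 , 0.195, 0.2  , 0.205, 0.21 , 0.215, 0.22 , 0.225,
       0.23 , 0.235]))
(555.36, 54.91, 19.42, array([0.5536, 0.0553, 0.2226]), 3194)
(555.21, 55.11, 19.19, array([0.5543, 0.055 , 0.2227]), 2808)
0.13 (549.78, 56.48, 22.45, array([0.5352, 0.0611, 0.1438]), 739)
0.155 (554.82, 54.72, 23.38, array([0.5417, 0.06  , 0.1578]), 1790)
```

Run:
```python
from h import *
sleep(.4)
s=sense(); print(s["time_s"],s["position"]); im,w=cloud("wrist"); np.savez("held",im=im,w=w,pos=s["position"],rot=s["tcp_rot"])
c=s["position"][:2]; I,Z=rect("held",c,.2235,.03,10000)
g=cv2.GaussianBlur(cv2.cvtColor(I,cv2.COLOR_RGB2GRAY),(0,0),3)
h=cv2.HoughCircles(g,cv2.HOUGH_GRADIENT,1,50,param1=40,param2=12,minRadius=112,maxRadius=128); print(h)
h2=cv2.HoughCircles(g,cv2.HOUGH_GRADIENT,1,50,param1=30,param2=10,minRadius=20,maxRadius=45); print(h2)
J=np.clip(I.astype(int)*3,0,255).astype(np.uint8)
if h is not None:
  for x,y,r in h[0][:2]: cv2.circle(J,(int(x),int(y)),int(r),(255,0,0),1); print("world",c[0]+(x-300)/1e4,c[1]+(y-300)/1e4)
save("heldrect",J)
```

```text
17.025 [0.55638048 0.05561475 0.20000126]
[[[280.5 309.5 117.3]]]
[[[418.5 381.5  44.4]
  [107.5 174.5  25.4]
  [107.5 113.5  32.7]
  [415.5 261.5  34.7]
  [279.5 225.5  44.4]
  [377.5 199.5  30.1]
  [ 72.5  48.5  42. ]
  [ 39.5 108.5  34.4]
  [343.5 361.5  35.8]
  [135.5 432.5  42.2]
  [ 91.5 272.5  26.2]
  [ 67.5 209.5  21.3]
  [100.5 538.5  23.2]
  [343.5 253.5  35.3]]]
world 0.5544304754478178 0.05656475497668774
```

View pics/heldrect.png

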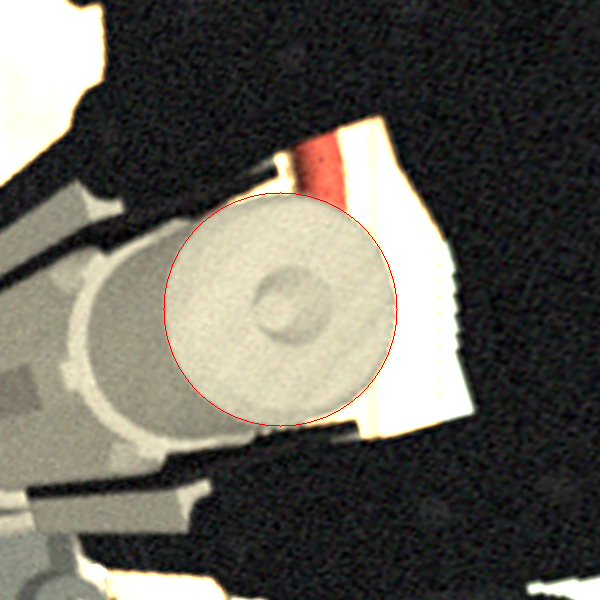

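The shaft's end circle is at (281,309), about 1–2 mm along tool x from the TCP, partly parallax, with almost nothing in y. That is inside the chamfers' capture range, so I'll lower it under force guard.

Run:
```python
from h import *
p=[.5572,.0551]
move_l([*p,.135],feed=.15); sleep(.3)
hit=move_l([*p,.075],feed=.03,until_force=12)
s=sense(); print(hit,s["time_s"],s["position"],s["wrist_force"],s["ft_torque"],s["finger_gap"])
```

```text
True 19.5333 [0.55714502 0.0550788  0.08211893] [-1.42798718  0.67737686  3.80202784] [ 0.03473968  0.16436108 -0.01824277] 0.028681073106102684
```

Run:
```python
from h import *
p=[.5572,.0551]
move_l([*p,.0795],feed=.02,until_force=10); print(sense()["position"],sense()["wrist_force"])
command_gripper(.05); s=sense(); print(s["finger_gap"])
move_l([*p,.20],feed=.15)
c=(.5564,.0556); im,w=over("oshaft2",c,.106)
print(sense()["time_s"],sense()["position"],np.load("oshaft2.npz")["pos"])
f=fit(w,c,.1,.112,.02); print(f,fit(w,c,.048,.055,.037))
c=(f[0]/1e3,f[1]/1e3)
for a in((.0135,.0158),(.014,.0155)): print("spline",phase(w,c,.08,.092,*a),fit(w,c,.08,.092,.025))
```

```text
[0.55743779 0.05515661 0.08213026] [-1.37362515 -0.14917184  4.6214236 ]
0.04996783457499346
21.7667 [0.63269049 0.05552366 0.16006335] [0.63255069 0.05555347 0.15996774]
(556.5, 55.57, 11.97, array([0.556 , 0.0555, 0.1049]), 1543) (556.44, 55.73, 32.35, array([0.5533, 0.0562, 0.051 ]), 2527)
spline (np.float64(-17.492972266715554), np.float64(0.6143655904279732), np.int64(216), np.int64(216)) (556.59, 55.56, 16.1, array([0.5554, 0.0573, 0.086 ]), 279)
spline (np.float64(-17.668022500200067), np.float64(0.6047256308218321), np.int64(144), np.int64(144)) (556.59, 55.56, 16.1, array([0.5554, 0.0573, 0.086 ]), 279)
```

The shaft is home: its top is at 0.106 m after bias correction, centre (0.5565,0.0556), splines at -17.5°. Next is the gear, with grooves at -22.8°, so it needs turning by +5.3°.

Run:
```python
from h import *
g=(.5388,.2812); a=R(0)
command_gripper(.056,80)
movep([*g,.12],a); sleep(.4)
move_l([*g,.055],feed=.15); 
hit=move_l([*g,.038],feed=.03,until_force=6); s=sense(); print(hit,s["position"],s["wrist_force"])
z=s["position"][2]+.0025
move_l([*g,z],feed=.05); sleep(.4); s=sense(); print("pre",s["position"])
command_gripper(0,80); s=sense(); print("grip",s["position"],s["finger_gap"],s["gripper_force"],s["wrist_force"])
move_l([*g,.20],feed=.15); sleep(.1)
s=sense(); print(s["time_s"],s["position"],s["finger_gap"],s["wrist_force"])
im,w=cloud("wrist"); np.savez("heldg",im=im,w=w,pos=s["position"],rot=s["tcp_rot"]); save("heldg",im)
```

```text
True [0.53861798 0.28114093 0.03891274] [-0.91811405 -0.17655789  5.0224715 ]
pre [0.53875849 0.28116822 0.04132441]
grip [0.53884651 0.28105391 0.04194405] 0.04427197908839439 81.83759273915712 [-1.1643272  -0.56892619  5.38502336]
26.7167 [0.53817258 0.28087511 0.19868643] 0.043655897950592125 [ 0.09213175 -0.43087    -4.97487106]
```

View pics/heldg.png

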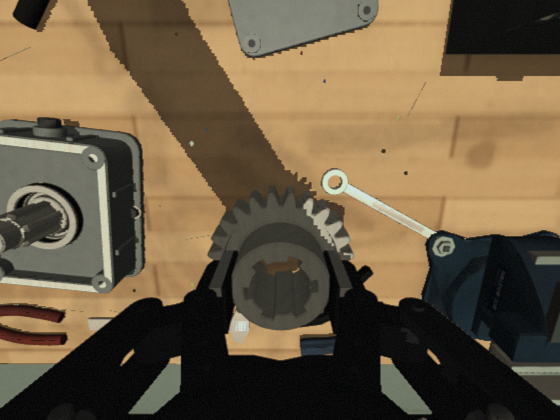

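Gear held level, hub between the pads at (280,290). Moving it over the shaft and lowering under force guard, with a small twist search if the splines block.

Run:
```python
from h import *
p=np.array([.5565,.0556]); yaw=5.3; a=R(np.radians(yaw))
movep([*p,.19],a); sleep(.5)
print(sense()["position"])
hit=move_l([*p,.135],feed=.06,until_force=10); s=sense(); print("pass end",hit,s["position"],s["wrist_force"])
if not hit:
    for dy in(0,2,-2,4,-4,6,-6):
        if dy: move_l([*p,sense()["position"][2]+.001],R(np.radians(yaw+dy)),feed=.02)
        hit=move_l([*p,.112],feed=.03,until_force=10); s=sense(); print(dy,hit,s["time_s"],s["position"],s["wrist_force"],s["ft_torque"])
        if s["position"][2]<.124: break
```

```text
[0.5565061  0.05590434 0.18999305]
pass end False [0.55689464 0.05565716 0.13542861] [-0.15164968  0.55608619 -3.91014488]
0 False 30.1583 [0.55657309 0.05562206 0.11206825] [ 0.37280848 -0.02807022 -4.74389547] [-0.02545595  0.02406841  0.01492534]
```

The splines meshed. Pressing home now.

Run:
```python
from h import *
p=np.array([.5565,.0556])
command_gripper(0,120)
hit=move_l([*p,.098],feed=.05,until_force=15); s=sense(); print(hit,s["position"],s["wrist_force"])
hit=move_l([*p,.083],feed=.02,until_force=30); s=sense(); print(hit,s["position"],s["wrist_force"])
sleep(.4); s=sense(); print(s["time_s"],s["position"],s["wrist_force"],s["ft_torque"],s["finger_gap"])
```

```text
False [0.55641691 0.05562992 0.09753413] [ 0.28267166  0.2451564  -5.39898855]
True [0.55676168 0.05556452 0.08834975] [-1.82604149 -1.03308696  6.38805778]
31.8 [0.55673073 0.05558894 0.08840327] [-2.11785627 -0.05725627  6.62300916] [-0.11107548  0.34019007  0.0379104 ] 0.043164746062113894
```

Run:
```python
from h import *
p=np.array([.5565,.0556])
z=.0878
while z>.080:
    move_l([*p,z],feed=.01); sleep(.15); s=sense(); print(round(z,4),s["position"][2].round(5),s["wrist_force"].round(2),s["finger_gap"].__round__(5))
    if s["wrist_force"][2]>28: break
    z-=.0008
print(s["time_s"],s["ft_torque"])
```

```text
0.0878 0.08909 [-2.55 -0.38  7.64] 0.04324
0.087 0.08836 [-3.53 -1.14  7.58] 0.04319
0.0862 0.08813 [-4.78 -0.7  12.7 ] 0.04309
0.0854 0.08806 [-7.48 -0.8  19.3 ] 0.04325
0.0846 0.08806 [-9.89  0.31 23.57] 0.04298
0.0838 0.088 [-10.53  -1.38  28.42] 0.04292
34.2667 [-0.4318425   2.25898292  0.0178072 ]
```

Run:
```python
from h import *
move_l([.5555,.0556,.0838],feed=.01); sleep(.3); s=sense()
print(s["position"],s["wrist_force"],s["ft_torque"],s["tcp_rot"][:,2],s["time_s"])
im,w=cloud("wrist"); np.savez("fin",im=im,w=w,pos=s["position"],rot=s["tcp_rot"]); save("fin",im)
c=(.5565,.0556); q=w.reshape(-1,3); r=np.hypot(q[:,0]-c[0],q[:,1]-c[1])
for n,r0,r1,z0,z1 in(("end",0,.010,.09,.12),("hubtop",.017,.022,.08,.094),("rimtop",.026,.033,.055,.075)):
    m=q[(r>r0)&(r<r1)&(q[:,2]>z0)&(q[:,2]<z1)]; print(n,len(m),np.median(m,0) if len(m) else 0)
```

```text
[0.55686564 0.05560923 0.08798881] [-9.24273428 -1.42857782 26.39167866] [-5.34595030e-01  1.85392160e+00 -9.03426451e-04] [-4.65541389e-04  2.02062617e-04 -9.99999871e-01] 34.8167
end 1701 [0.55675912 0.05566834 0.10500091]
hubtop 2151 [0.54840499 0.05355652 0.08708954]
rimtop 2100 [0.53496991 0.05256147 0.06174439]
```

View pics/fin.png

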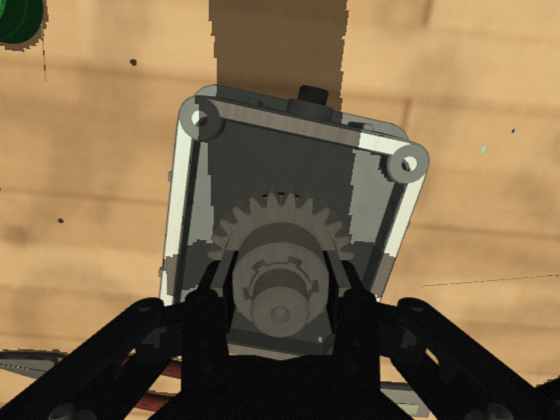

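The view shows the gear level on the shaft inside the housing. The hub top is 17.9 mm below the shaft's end (18 mm means home), and the shaft's end is at the same height as before. The pressing force is steady at about 26 N.

```bash
python3 -c "
from rig import *
print(sense()['wrist_force'],finish_job())"
```

```text
the job is handed in; nothing more can be done
[-9.06774851 -1.56972304 27.14074689] None
```

The job is handed in: the shaft is home in its seat, and the gear is meshed and held pressed against its shoulder with about 27 N at the wrist. It took about 35 s, and the pliers, caliper and jar were not touched.

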